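# Pack the tiffin carrier to its line and shut the lid

## Robot

A 6-joint arm with a two-finger parallel gripper is mounted at the origin on a cart in front of the work surface, level with it; the furniture and walls round the work are solid. World frame = base frame: x ahead of the robot, y to its left, z up, the work surface at z = 0. Lengths are in m, angles in rad, forces in N, time in s.
With the tool pointing down it reaches from about 0.3 to 0.775 m from the base axis. Payload 14.6 kg.
Tool frame: the origin (TCP) lies at the very end of the fingers, on their centre line; the grasp point (between the pads) lies 19 mm behind it (ctrl.hold_point_z is the distance from the TCP to the grasp point, in m); x points along the fingers, y is the direction in which the jaws open and shut, and the axes are right-handed (so a half turn about x gives the same grasp; the last joint's range is limited). The gripper opens to 94 mm and grips with 3 to 60 N. Pads are 16 mm wide; open, the fingers measure 119 mm over their backs; the gripper's body (75 mm by 177 mm) begins 78 mm behind the grasp point.
Start: joints at [-1.315, 0.3, 1.521, -0, 1.321, -0.067], TCP at [0.174, -0.522, 0.205] pointing down, gripper open.
Joint ranges: [-3.03, 3.03], [-0.79, 2.21], [0.23, 2.52], [-1.04, 4.18], [0, 3.07], [-2.55, 2.55]. Speed limits (rad/s): [2.22, 2.22, 2.57, 3.14, 3.14, 3.14].

## Interface

Orientations are given as [roll, pitch, yaw] about the fixed x, y, z axes, in that order (R = Rz(yaw) Ry(pitch) Rx(roll)).
In Python, from station import get_obs, camera, ticket, ctrl gives the robot as it stands.
- The arm moves only by the tool step_arm, never from a script. Its argument "motion" is a list that holds one entry, the list of rows, each a list of 6 numbers: the shift along the tool's x, y, z in m, then the turn, a rotation vector about the tool's x, y, z in degrees. A call has 1 to 12 rows; each row shifts and turns the commanded pose from where the row before left it, along the tool's axes as they then stand; what a row does not reach is not made up. A row lasts 1/8 s, in which the tool goes at most 62.5 mm and 10.7 degrees, less where a joint would pass 70% of its speed; a pose out of reach is approached as far as the arm can. A call is refused whole if a number of a shift passes 0.0625 or a number of a turn 10.7, either way. A call with a gripper value outside its range is refused whole. "fingers" is the finger opening in m, from 0 to 0.094, set as the call begins (left out, the last holds). The fingers move at their own pace and stop on an object; "squeeze" is the grip in N (left out, the last holds). Time passes only in rows, so rows that do not move let the fingers close. It gives the time, the measured TCP pose, the force and the opening at its end, in the units of the state.
- get_obs(): the state, without advancing time (a new reading comes with each control period).
- camera(name): name is "side" or "top" or "wrist"; returns a dict with "pixels" (480x640x3 uint8, red, green, blue), "fx", "fy", "cx", "cy" (pixels), "extrinsics" (4x4, takes a point from world to camera coordinates); the wrist camera has in their place "T_tool_cam" (4x4, takes a point from camera to tool coordinates, whose origin is the TCP and whose axes are the tool frame's). Camera axes: x right, y up, looking along -z (the intrinsics and any distortion apply to the point x, -y, -z); pixel columns grow to the right and rows downward; lengths in m; the calibration is good to about 2 mm. A picture is of the moment at which its call begins: read the wrist's pose just before it. There is no depth.
- ticket.hand_in(): hands the job in, once; it reports no verdict.
The state is a dict: "time_s": time; "qpos": joint angles; "joint_vel": joint speeds; "tau": joint torques, N m; "ee_pos": TCP position; "eef_rot": TCP orientation; "force": force on the tool from outside, world axes, zero at the start; "moment": the same for the moment, N m; "grip_width": finger opening in m.
Only numpy, scipy, OpenCV 4.12 (cv2) and the standard library are available. Lean on these libraries where they do the work, as an engineer would, in place of code of your own. Each camera call takes 0.05 s, during which the arm holds its last target.

## Task

Pack the snack tins for lunch: set them one by one inside the steel tiffin carrier, putting each down rather than dropping it, so that the stack lies flat and its top comes level with the red line; three of the four tins make the right height. Then fold the lid fully shut over them. Leave the tin that is not needed, and the other things on the hob, where they stand.

Things in the scene. Friction and masses are not known exactly. Their poses are not given: they have to be found in the camera images.
- carrier: Tiffin carrier: upright steel sleeve, inner diameter 71 mm, outer 75 mm (foot 85 mm, lip flared to 80 mm), fixed to the hob (z = 0). Origin: centre of its underside; z up the sleeve's axis, x to the lid's hinge, y to a finger slot. Inner floor 6 mm, rim 74 mm above the origin. The wall is cut away at +y and -y, floor to rim: two open slots 44 mm wide, so fingers that close along y can lower a tin to the floor.
- line (a point): Point on the sleeve's axis at the height of the red line (2 mm high) that runs round inside the wall: 70 mm above the carrier's underside, 64 mm above its inner floor, 4 mm below the rim. Same axes as the carrier.
- lid_hinge (a point): Middle of the lid's hinge axis, on the +x side of the carrier's rim, 45.5 mm from the sleeve's axis and 76 mm above the carrier's underside. The hinge axis runs along the carrier's y.
- lid (a joint): Angle of the flip lid (rad): 0 shut, flat on the rim; 1.57 upright; 2.4 leaning well back, away from the sleeve; stop at 2.65. Stiff hinge: it stays where it is left; about 1.5 N at its tip moves it. The lid is a disc of 82 mm, 4.5 mm thick; a pad under it ends 1.6 mm below the rim when shut, so a stack well above the line keeps it open. A flat carrying loop lies on it up to 53 mm from the hinge axis.
- lid_tip (a point): End of the thumb tab at the lid's free edge, 98 mm from the hinge axis (tab 24 mm wide, 3.6 mm thick).
- deep_1_c (a point): Centre (half-way up) of a deep snack tin: round, steel with a blue lid that is closed for good, diameter 62 mm, height 24 mm, z up, mass about 0.13 kg. It stands on the hob.
- deep_2_c (a point): Centre (half-way up) of a deep snack tin: round, steel with a blue lid that is closed for good, diameter 62 mm, height 24 mm, z up, mass about 0.13 kg. It stands on the hob.
- shallow_1_c (a point): Centre (half-way up) of a shallow snack tin: round, steel with a white lid that is closed for good, diameter 62 mm, height 16 mm, z up, mass about 0.09 kg. It stands on the hob.
- shallow_2_c (a point): Centre (half-way up) of a shallow snack tin: round, steel with a white lid that is closed for good, diameter 62 mm, height 16 mm, z up, mass about 0.09 kg. It stands on the hob.
- flask: Teal travel flask with a black lid, 86 mm across, 170 mm high; origin under its centre. A bystander.
- pepper_mill: Dark wooden pepper mill, 58 mm across, 150 mm high; origin under its centre. A bystander.
- salt_shaker: Glass salt shaker, 44 mm across, 90 mm high; origin under its centre. A bystander.
- teaspoon: Steel teaspoon lying flat, 139 mm long, 30 mm wide, 10 mm high; origin under its middle, x along it. A bystander.
Not all that is in view belongs to the job. What is shaped like the part that bears shallow_1_c but brown or yellow is not meant.

How it is judged:
On the way:
1. two deep tins and one shallow tin lie flat inside the carrier, top of the stack at the red line, lid still open (((horizontal distance between each of deep_1_c, deep_2_c, shallow_1_c and line below 0.008 m and angle between each of deep_1_c, deep_2_c, shallow_1_c's own z axis and vertical below 0.08 rad and z of deep_1_c in the frame of carrier between 0.006 and 0.072 m and z of deep_2_c in the frame of carrier between 0.006 and 0.072 m and z of shallow_1_c in the frame of carrier between 0.006 and 0.072 m and (z of deep_1_c in the frame of line between -0.015 and -0.009 m or z of deep_2_c in the frame of line between -0.015 and -0.009 m or z of shallow_1_c in the frame of line between -0.011 and -0.005 m) and distance of shallow_2_c from where it was at the start of the episode below 0.03 m and angle between shallow_2_c's own z axis and vertical below 0.1 rad) or (horizontal distance between each of deep_1_c, deep_2_c, shallow_2_c and line below 0.008 m and angle between each of deep_1_c, deep_2_c, shallow_2_c's own z axis and vertical below 0.08 rad and z of deep_1_c in the frame of carrier between 0.006 and 0.072 m and z of deep_2_c in the frame of carrier between 0.006 and 0.072 m and z of shallow_2_c in the frame of carrier between 0.006 and 0.072 m and (z of deep_1_c in the frame of line between -0.015 and -0.009 m or z of deep_2_c in the frame of line between -0.015 and -0.009 m or z of shallow_2_c in the frame of line between -0.011 and -0.005 m) and distance of shallow_1_c from where it was at the start of the episode below 0.03 m and angle between shallow_1_c's own z axis and vertical below 0.1 rad)) and value of joint lid above 0.5 rad), for 0.2 s.
At the end, for the whole second after the job is handed in: Both deep tins and one shallow tin lie flat (within 0.08 rad) inside the carrier, centred within 8 mm of its axis, the top of the stack within 3 mm of the red line's height; the lid is shut (within 0.07 rad); the other shallow tin still stands within 30 mm of where it was; all tins are at rest (((horizontal distance between each of deep_1_c, deep_2_c, shallow_1_c and line below 0.008 m and angle between each of deep_1_c, deep_2_c, shallow_1_c's own z axis and vertical below 0.08 rad and z of deep_1_c in the frame of carrier between 0.006 and 0.072 m and z of deep_2_c in the frame of carrier between 0.006 and 0.072 m and z of shallow_1_c in the frame of carrier between 0.006 and 0.072 m and (z of deep_1_c in the frame of line between -0.015 and -0.009 m or z of deep_2_c in the frame of line between -0.015 and -0.009 m or z of shallow_1_c in the frame of line between -0.011 and -0.005 m) and distance of shallow_2_c from where it was at the start of the episode below 0.03 m and angle between shallow_2_c's own z axis and vertical below 0.1 rad) or (horizontal distance between each of deep_1_c, deep_2_c, shallow_2_c and line below 0.008 m and angle between each of deep_1_c, deep_2_c, shallow_2_c's own z axis and vertical below 0.08 rad and z of deep_1_c in the frame of carrier between 0.006 and 0.072 m and z of deep_2_c in the frame of carrier between 0.006 and 0.072 m and z of shallow_2_c in the frame of carrier between 0.006 and 0.072 m and (z of deep_1_c in the frame of line between -0.015 and -0.009 m or z of deep_2_c in the frame of line between -0.015 and -0.009 m or z of shallow_2_c in the frame of line between -0.011 and -0.005 m) and distance of shallow_1_c from where it was at the start of the episode below 0.03 m and angle between shallow_1_c's own z axis and vertical below 0.1 rad)) and value of joint lid below 0.07 rad and linear speed of each of deep_1, deep_2, shallow_1, shallow_2 below 0.02 m/s); the robot touches nothing.
It fails at once if a tin is dropped into the carrier (faster than 0.6 m/s inside it) ((horizontal distance between deep_1_c and line below 0.012 m and z of deep_1_c in the frame of carrier below 0.075 m and linear speed of deep_1 above 0.6 m/s) or (horizontal distance between deep_2_c and line below 0.012 m and z of deep_2_c in the frame of carrier below 0.075 m and linear speed of deep_2 above 0.6 m/s) or (horizontal distance between shallow_1_c and line below 0.012 m and z of shallow_1_c in the frame of carrier below 0.075 m and linear speed of shallow_1 above 0.6 m/s) or (horizontal distance between shallow_2_c and line below 0.012 m and z of shallow_2_c in the frame of carrier below 0.075 m and linear speed of shallow_2 above 0.6 m/s)).
It fails at once if a bystander (flask, pepper mill, salt shaker, teaspoon) is moved more than 30 mm or tipped (distance of any of flask, pepper_mill, salt_shaker, teaspoon from where it was at the start of the episode above 0.03 m or angle between any of flask, pepper_mill, salt_shaker's own z axis and vertical above 0.3 rad).
It also fails if it takes over 72 s, if anything falls off the work surface, if the arm or the gripper's body presses on something with over 40 N, if the wrist force passes 120 N, or if a joint passes its speed limit or range.

## Working session

There is one attempt and no reset: what is moved stays moved. The work goes in short steps, Python scripts to look and compute and a tool call to move; the robot and the scene stay as the last step left them, time stands still between calls to the robot, and variables do not carry over. Pictures are saved under pics/ and viewed, and the job is handed in when it is done.

Besides the shell and the picture viewer there is one more tool, called after "Emit:" as a command line: name --argument value ..., lists and objects as JSON in quotes. step_arm: Moves the arm, as the interface text tells. Its arguments: {"type":"object","properties":{"motion":{"type":"array","items":{"type":"array","items":{"type":"array","items":{"type":"number"}}}},"fingers":{"type":"number"},"squeeze":{"type":"number"}},"required":["motion"]}

```bash
ls; mkdir -p pics; python3 - <<'E'
from station import get_obs, camera, ctrl
import cv2,numpy as np
o=get_obs(); print(o); print(ctrl.hold_point_z)
for n in ["top","side","wrist"]:
    c=camera(n); cv2.imwrite(f"pics/{n}0.png",c["pixels"][:,:,::-1]); print(n,{k:(np.round(v,4).tolist() if not np.isscalar(v) else v) for k,v in c.items() if k!="pixels"})
E
```

```text
pics
{'time_s': 0.0, 'qpos': array([-1.31459420e+00,  3.00468894e-01,  1.52160522e+00, -7.04226666e-06,
        1.32068274e+00, -6.65899471e-02]), 'joint_vel': array([ 6.95037502e-04, -4.84905174e-04, -1.74646219e-04, -7.53125382e-04,
        6.64956137e-04,  3.57298562e-05]), 'tau': array([ 1.82587155e-03, -5.31803691e+01, -3.52735949e+01,  7.08800275e-02,
        2.44013773e-02, -8.21089202e-05]), 'ee_pos': array([ 0.17440107, -0.52133359,  0.20487733]), 'eef_rot': array([-1.63152729,  1.56963211,  1.83285918]), 'force': array([-0.25861853, -0.24123122,  0.35912896]), 'moment': array([ 0.05712838, -0.0074403 ,  0.03701615]), 'grip_width': 0.09398597222257929}
0.0188
top {'fx': 435.6244182203803, 'fy': 435.6244182203803, 'cx': 315.26097284749216, 'cy': 242.6910015422196, 'extrinsics': [[-0.021, -0.999, -0.0401, 0.0144], [0.9861, -0.0273, 0.1636, -0.6556], [-0.1645, -0.0361, 0.9857, -0.8691], [0.0, 0.0, 0.0, 1.0]]}
side {'fx': 440.38745356392224, 'fy': 440.38745356392224, 'cx': 311.7240714098497, 'cy': 239.04597845062906, 'extrinsics': [[0.6591, 0.7518, 0.0187, -0.409], [-0.4676, 0.3902, 0.7931, 0.2268], [0.589, -0.5315, 0.6088, -1.3804], [0.0, 0.0, 0.0, 1.0]]}
wrist {'fx': 387.07469447649777, 'fy': 387.07469447649777, 'cx': 321.3658183132604, 'cy': 239.30589705481893, 'T_tool_cam': [[-0.0013, 0.2505, -0.9681, -0.1782], [1.0, 0.0002, -0.0013, -0.0017], [-0.0002, -0.9681, -0.2505, -0.0724], [0.0, 0.0, 0.0, 1.0]]}
```

View pics/top0.png

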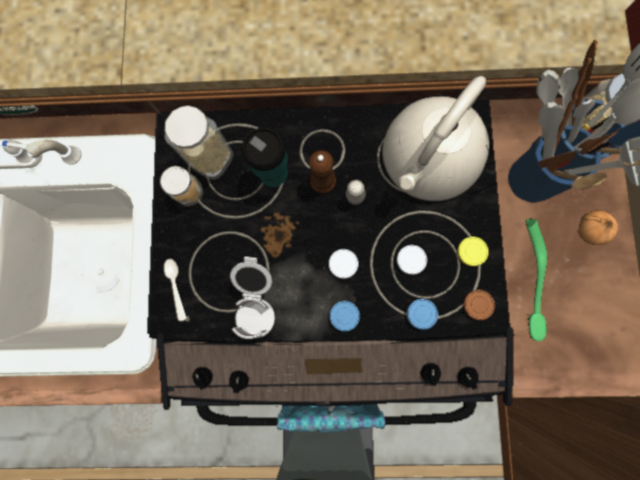

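View pics/side0.png

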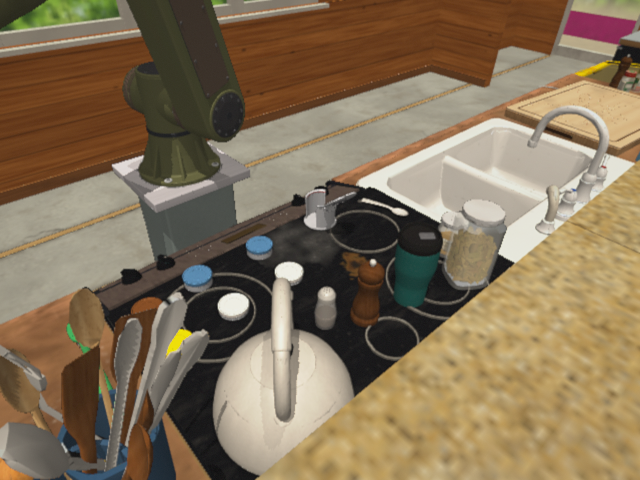

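View pics/wrist0.png

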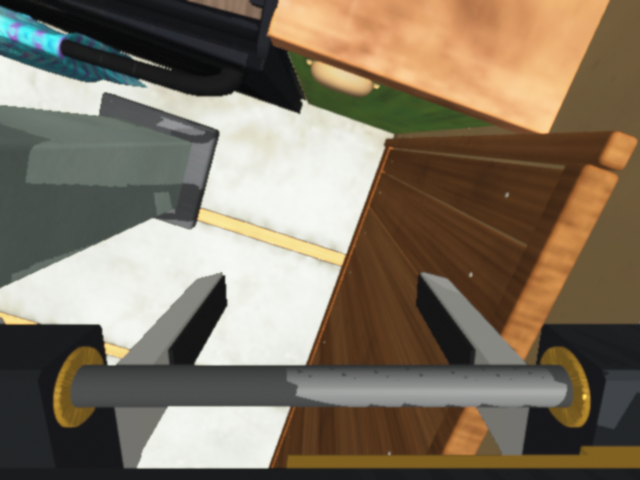

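Top view (image up = +x, right = −y): carrier mouth at (254,320) with the lid leaning back at (252,275). White tins are at (343,263) and (411,260), blue at (344,316) and (422,314). The yellow (473,250) and brown (480,304) tins are decoys.

```bash
cat > h.py <<'E'
import numpy as np,cv2
from scipy.spatial.transform import Rotation as R
from station import get_obs,camera
def grab(n):
    o=get_obs(); c=camera(n)
    if n=="wrist":
        T=np.eye(4);T[:3,:3]=R.from_euler('xyz',o["eef_rot"]).as_matrix();T[:3,3]=o["ee_pos"]
        c["cw"]=T@c["T_tool_cam"]
    else: c["cw"]=np.linalg.inv(c["extrinsics"])
    return c
def ray(c,u,v):
    d=c["cw"][:3,:3]@np.array([(u-c["cx"])/c["fx"],-(v-c["cy"])/c["fy"],-1]); return c["cw"][:3,3],d
def onz(c,u,v,z):
    p,d=ray(c,u,v); return p+d*(z-p[2])/d[2]
def proj(c,P):
    q=np.linalg.inv(c["cw"])@np.r_[P,1]; return c["cx"]+c["fx"]*q[0]/-q[2], c["cy"]-c["fy"]*q[1]/-q[2]
def blobs(c,kind,amin=150):
    h=cv2.cvtColor(c["pixels"],cv2.COLOR_RGB2HSV)
    if kind=="blue": m=cv2.inRange(h,(95,100,100),(115,255,255))
    else: m=cv2.inRange(h,(0,0,200),(180,40,255))
    n,l,s,ce=cv2.connectedComponentsWithStats(m)
    out=[]
    for i in range(1,n):
        if s[i,4]>=amin:
            k,_=cv2.findContours((l==i).astype('u1'),cv2.RETR_EXTERNAL,cv2.CHAIN_APPROX_NONE)
            out.append((ce[i],s[i],k[0]))
    return out
E
python3 - <<'E'
from h import *
c=grab("top");s=grab("side")
for k,z in (("blue",.024),("white",.016)):
    for cam,nm in ((c,"top"),(s,"side")):
        for ce,st,ct in blobs(cam,k):
            if st[4]>3000: continue
            P=np.array([onz(cam,*p[0],z)[:2] for p in ct.astype(float)])
            (cc,r)=cv2.minEnclosingCircle(P.astype(np.float32))
            print(nm,k,ce.round(1),st[4],"cen",onz(cam,*ce,z).round(4),"circ",np.round(cc,4),round(r,4))
p=c["pixels"]; cv2.imwrite("pics/topc.png",cv2.resize(p[225:345,145:305,::-1],None,fx=5,fy=5,interpolation=cv2.INTER_CUBIC))
p=s["pixels"]; cv2.imwrite("pics/sidec.png",cv2.resize(p[165:285,260:420,::-1],None,fx=5,fy=5,interpolation=cv2.INTER_CUBIC))
E
```

```text
top blue [422.3 313.6] 727 cen [ 0.5029 -0.2235  0.024 ] circ [ 0.5032 -0.2236] 0.0321
top blue [344.4 315.7] 714 cen [ 0.5019 -0.059   0.024 ] circ [ 0.5025 -0.059 ] 0.0319
side blue [259.  244.6] 373 cen [ 0.5019 -0.0619  0.024 ] circ [ 0.502 -0.06 ] 0.0342
side blue [196.7 275.1] 476 cen [ 0.5026 -0.227   0.024 ] circ [ 0.5028 -0.2258] 0.0335
side blue [ 97.3 473.4] 345 cen [ 0.7793 -0.5408  0.024 ] circ [ 0.77  -0.539] 0.0408
top white [461.7 104.4] 670 cen [ 0.9751 -0.3436  0.016 ] circ [ 0.9742 -0.3414] 0.0858
top white [427.3 118.3] 1178 cen [ 0.9442 -0.2633  0.016 ] circ [ 0.9301 -0.2791] 0.0741
top white [185.7 125.8] 1227 cen [0.948  0.2976 0.016 ] circ [0.9482 0.2976] 0.0484
top white [463.7 143.2] 1829 cen [ 0.881 -0.341  0.016] circ [ 0.8898 -0.3293] 0.0773
top white [ 28.1 143.3] 283 cen [0.9188 0.6733 0.016 ] circ [0.9248 0.679 ] 0.046
top white [  9.6 158.2] 286 cen [0.8835 0.7148 0.016 ] circ [0.9021 0.6989] 0.0518
top white [174.8 180.1] 575 cen [0.8166 0.3191 0.016 ] circ [0.8174 0.3191] 0.0322
top white [411.7 259. ] 611 cen [ 0.6203 -0.2093  0.016 ] circ [ 0.6203
[... 698 characters left out ...]
de white [184.1 191.1] 165 cen [ 0.1621 -0.0748  0.016 ] circ [ 0.1638 -0.0773] 0.089
side white [572.4 208.9] 204 cen [0.9117 0.6891 0.016 ] circ [0.9105 0.701 ] 0.0735
side white [483.9 210. ] 642 cen [0.7588 0.4958 0.016 ] circ [0.7571 0.4979] 0.0533
side white [288.6 270.8] 388 cen [ 0.6119 -0.0612  0.016 ] circ [ 0.6122 -0.0614] 0.0312
side white [280.4 321. ] 617 cen [ 0.7164 -0.1659  0.016 ] circ [ 0.7054 -0.1548] 0.0835
side white [232.7 304.2] 532 cen [ 0.6182 -0.2118  0.016 ] circ [ 0.6177 -0.211 ] 0.0315
side white [306.7 390.4] 1838 cen [ 0.8662 -0.2271  0.016 ] circ [ 0.8419 -0.2349] 0.0923
side white [255.4 392.9] 1739 cen [ 0.8143 -0.2952  0.016 ] circ [ 0.8076 -0.2781] 0.0866
```

View pics/topc.png

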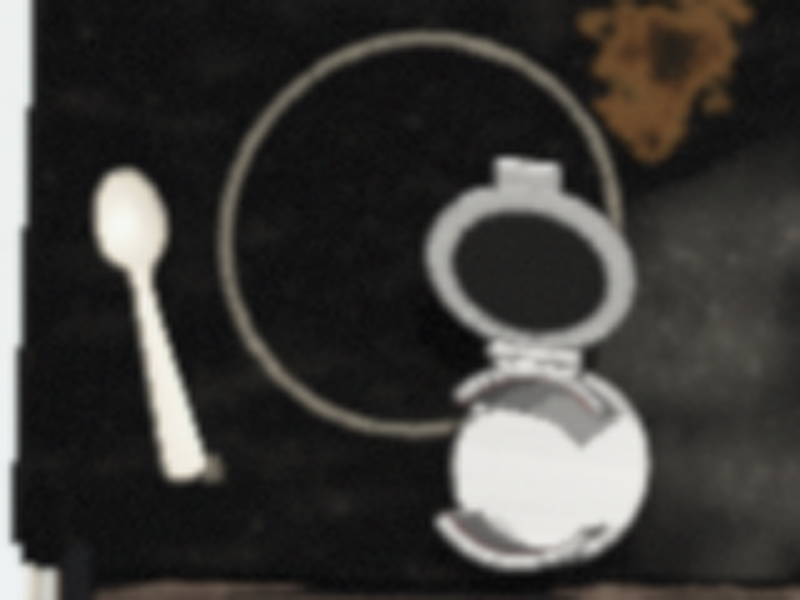

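View pics/sidec.png

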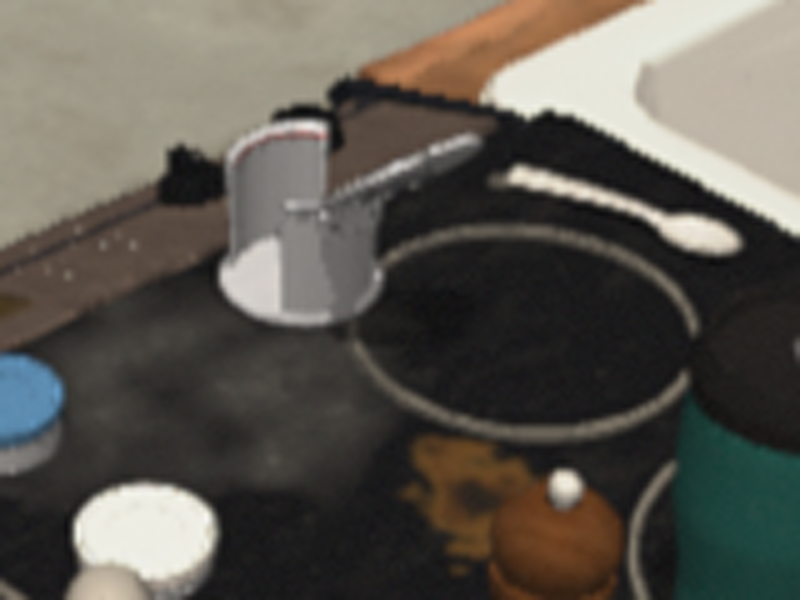

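```bash
python3 - <<'E'
from h import *
o=get_obs();M=R.from_euler('xyz',o["eef_rot"]).as_matrix();print(M.round(3)); print("yaw of tool y",np.degrees(np.arctan2(M[1,1],M[0,1])))
c=grab("top")
for n,u,v,z in (("hinge",252,296.2,.076),("tab",250.6,257.5,.142),("footR",274.6,318,.003),):
    print(n,onz(c,u,v,z).round(4))
E
```

```text
[[-0.     0.317 -0.948]
 [ 0.    -0.948 -0.317]
 [-1.    -0.    -0.   ]]
yaw of tool y -71.50550353818282
hinge [0.5451 0.129  0.076 ]
tab [0.6158 0.1198 0.142 ]
footR [0.5001 0.0927 0.003 ]
```

Emit:
step_arm --motion '[[[0,0,0,8.65,0,0],[0,0,0,8.65,0,0],[0,0,0,8.6,0,0],[0,-0.05,-0.0266,0,0,0],[0,-0.05,-0.0266,0,0,0],[0,-0.05,-0.0266,0,0,0],[0,-0.05,-0.0266,0,0,0],[0,-0.05,-0.0266,0,0,0],[0,-0.05,-0.0266,0,0,0],[0,-0.05,-0.0266,0,0,0],[0,-0.05,-0.0266,0,0,0]]]' --fingers 0.094

```text
time_s: 1.68
ee_pos: [0.4379, -0.1507, 0.2057]
eef_rot: [2.737, 1.57, -0.534]
force: [0.5, -0.9, 0.6]
grip_width: 0.0938
```

Emit:
step_arm --motion '[[[0,-0.05,-0.0266,0,0,0],[0,-0.05,-0.0266,0,0,0],[0,0,0,0,0,0],[0,0,0,0,0,0]]]'

```text
time_s: 2.17
ee_pos: [0.5024, -0.0602, 0.2053]
eef_rot: [0.277, 1.57, -2.993]
force: [-0.1, 0.4, 0.5]
grip_width: 0.0939
```

```bash
cat >> h.py <<'E'
def tcp():
    o=get_obs();M=R.from_euler('xyz',o["eef_rot"]).as_matrix(); return o["ee_pos"],M,o
def to(P):
    p,M,o=tcp(); return (M.T@(np.array(P)-p)).round(4)
E
python3 - <<'E'
from h import *
p,M,o=tcp();print(p,M.round(3),o["qpos"].round(2))
c=grab("wrist");cv2.imwrite("pics/w1.png",c["pixels"][:,:,::-1])
for ce,st,ct in blobs(c,"blue"):
    P=np.array([onz(c,*q[0],.024)[:2] for q in ct.astype(float)]);print(ce,st[4],cv2.minEnclosingCircle(P.astype(np.float32)))
E
```

```text
[ 0.5024107  -0.06024654  0.20526706] [[-0.    -0.129 -0.992]
 [-0.    -0.992  0.129]
 [-1.     0.     0.   ]] [-0.19  0.2   1.64 -0.    1.3   1.51]
[495.23745819 195.44648829] 3588 ((0.501804769039154, -0.22268220782279968), 0.03184924274682999)
[320.47772204 218.27884332] 3389 ((0.501264214515686, -0.05843915045261383), 0.03160738945007324)
```

View pics/w1.png

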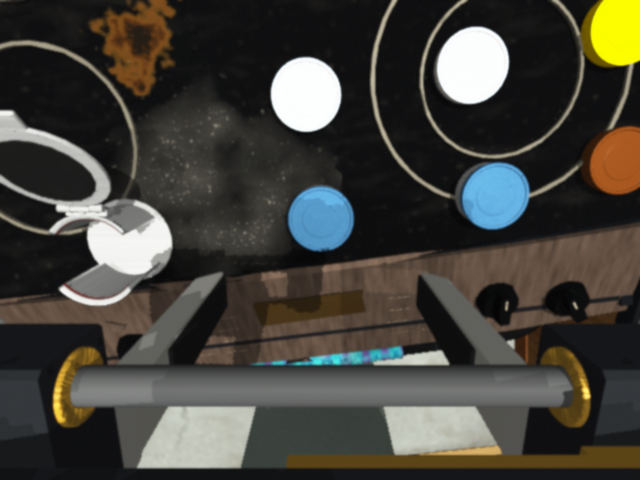

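The wrist view puts the near deep tin (320,218) at (0.501, −0.058), which agrees with the top and side views. I'll pick it.

Emit:
step_arm --motion '[[[0.05,-0.0014,0,0,0,0],[0.05,0,0,0,0,0],[0.05,0,0,0,0,0],[0.035,0,0,0,0,0],[0.016,0,0,0,0,0],[0,0,0,0,0,0]]]'

```text
time_s: 2.98
ee_pos: [0.5026, -0.0592, 0.0045]
eef_rot: [-0.034, 1.57, 2.977]
force: [-0.2, 0.6, 1.0]
grip_width: 0.0938
```

Emit:
step_arm --motion '[[[0,0,0,0,0,0],[0,0,0,0,0,0],[0,0,0,0,0,0],[0,0,0,0,0,0]]]' --fingers 0.055 --squeeze 20

```text
time_s: 3.48
ee_pos: [0.5031, -0.0587, 0.0049]
eef_rot: [3.052, 1.57, -0.219]
force: [-0.8, -0.1, 3.6]
grip_width: 0.0615
```

Emit:
step_arm --motion '[[[-0.03,0,0,0,0,0],[-0.05,0,0,0,0,0],[-0.06,0,0,0,0,0],[-0.06,-0.02,0,0,0,0],[-0.02,-0.056,0.006,0,0,0],[0,-0.056,0.006,0,0,0],[0,-0.056,0.006,0,0,0],[0,-0.005,0.006,0,0,0],[0,0,0,0,0,0],[0,0,0,0,0,0]]]'

```text
time_s: 4.72
ee_pos: [0.504, 0.1344, 0.2237]
eef_rot: [1.439, 1.571, -1.833]
force: [0.8, 0.4, -1.2]
grip_width: 0.0614
```

```bash
python3 - <<'E'
from h import *
p,M,o=tcp();print(p,M.round(3),o["grip_width"])
c=grab("wrist");cv2.imwrite("pics/w2.png",c["pixels"][:,:,::-1])
np.savez("w2.npz",**{k:c[k] for k in c})
E
```

```text
[0.50404941 0.13444961 0.22374239] [[-0.    -0.13  -0.991]
 [-0.    -0.991  0.13 ]
 [-1.     0.     0.   ]] 0.061399161572951624
```

View pics/w2.png

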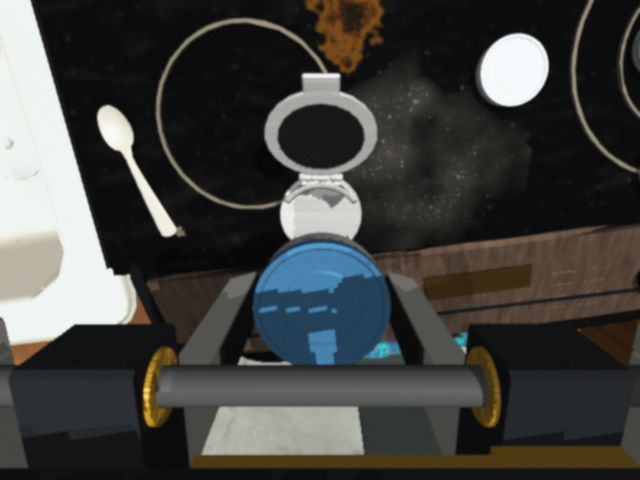

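```bash
python3 - <<'E'
from h import *
p=cv2.imread("pics/w2.png")
cv2.imwrite("pics/w2c.png",cv2.resize(p[65:265,240:400],None,fx=3,fy=3,interpolation=cv2.INTER_CUBIC))
E
```

```text
(no output)
```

View pics/w2c.png

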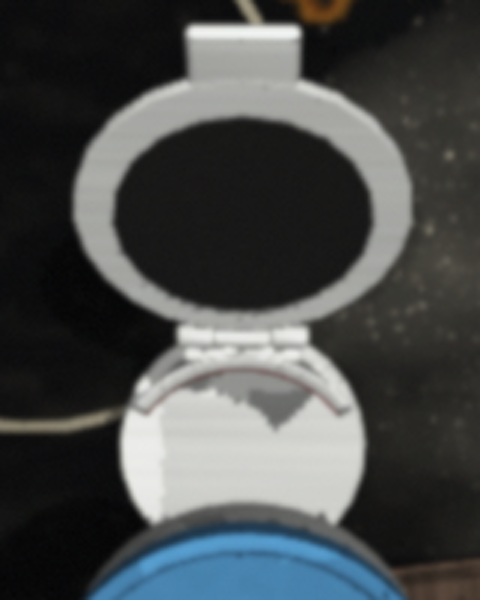

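```bash
python3 - <<'E'
from h import *
c=dict(np.load("w2.npz"))
f=lambda x,y:(240+x/3,65+y/3)
hp=onz(c,*f(243,335),.076+.003);print("hinge",hp)
a,b=onz(c,*f(178,335),.079),onz(c,*f(308,335),.079); print("hinge y dir",np.degrees(np.arctan2(*(a-b)[:2])))
t=onz(c,*f(244,28),.142);print("tab",t,np.degrees(np.arctan2(t[1]-hp[1],t[0]-hp[0])))
l,r=onz(c,*f(120,450),.004),onz(c,*f(366,450),.004);print("foot",l,r,np.linalg.norm(l-r),(l+r)/2)
l,r=onz(c,*f(135,410),.074),onz(c,*f(352,410),.074);print("rim ends",l,r,np.linalg.norm(l-r),(l+r)/2)
x=np.array([np.cos(np.radians(7.5)),-np.sin(np.radians(7.5))])
print("center from hinge",hp[:2]-.0455*x)
y=np.array([-x[1],x[0]]); print([ (v[:2]@y).round(4) for v in (hp,t,(a+b)/2)],x, "perp coord of tcp",tcp()[0][:2]@y)
E
```

```text
hinge [0.54565766 0.13037118 0.079     ]
hinge y dir 7.483521489550797
tab [0.61425815 0.1212377  0.142     ] -7.5837696389244895
foot [0.5050028 0.1788018 0.004    ] [0.49382445 0.0938572  0.004     ] 0.08567695398456024 [0.49941363 0.1363295  0.004     ]
rim ends [0.52823029 0.16364032 0.074     ] [0.52017962 0.10242425 0.074     ] 0.06174318110164637 [0.52420495 0.13303228 0.074     ]
center from hinge [0.50054692 0.13631012]
[np.float64(0.2005), np.float64(0.2004), np.float64(0.2005)] [ 0.99144486 -0.13052619] perp coord of tcp 0.1990595810603196
```

Emit:
step_arm --motion '[[[0.05,-0.0012,0.003,0,0,0],[0.05,0,0,0,0,0],[0.03,0,0,0,0,0],[0,0,0,0,0,0],[0.02,0,0,0,0,0],[0.02,0,0,0,0,0],[0.02,0,0,0,0,0],[0,0,0,0,0,0]]]'

```text
time_s: 5.78
ee_pos: [0.5014, 0.1367, 0.0343]
eef_rot: [0.581, 1.571, -2.69]
force: [0.5, -0.9, -1.1]
grip_width: 0.0612
```

Emit:
step_arm --motion '[[[0.012,0,0,0,0,0],[0.009,0,0,0,0,0],[0,0,0,0,0,0]]]'

```text
time_s: 6.15
ee_pos: [0.5008, 0.1371, 0.0123]
eef_rot: [0.299, 1.57, -2.972]
force: [-0.7, 0.1, -0.7]
grip_width: 0.0618
```

Emit:
step_arm --motion '[[[0.002,0,0,0,0,0],[0,0,0,0,0,0]]]'

```text
time_s: 6.4
ee_pos: [0.5012, 0.1372, 0.0109]
eef_rot: [-2.763, 1.57, 0.25]
force: [-0.3, -0.3, -1.1]
grip_width: 0.0616
```

Emit:
step_arm --motion '[[[0,0,0,0,0,0],[0,0,0,0,0,0]]]' --fingers 0.074

```text
time_s: 6.65
ee_pos: [0.5012, 0.1372, 0.0109]
eef_rot: [-2.785, 1.57, 0.228]
force: [0.3, -0.1, 1.1]
grip_width: 0.0733
```

Emit:
step_arm --motion '[[[-0.02,0,0,0,0,0],[-0.05,0,0,0,0,0],[-0.06,0,0,0,0,0],[-0.06,0,0,0,0,0],[-0.02,0,0,0,0,0],[0,0,0,0,0,0]]]'

```text
time_s: 7.4
ee_pos: [0.5015, 0.1373, 0.2219]
eef_rot: [-2.803, 1.568, 0.209]
force: [0.1, 1.0, -1.0]
grip_width: 0.0741
```

```bash
python3 - <<'E'
from h import *
p,M,o=tcp();print(p,M.round(3),o["grip_width"])
c=grab("wrist");cv2.imwrite("pics/w3.png",c["pixels"][:,:,::-1])
for ce,st,ct in blobs(c,"blue"):
    P=np.array([onz(c,*q[0],.030)[:2] for q in ct.astype(float)]);print(ce,st[4],cv2.minEnclosingCircle(P.astype(np.float32)))
print("to deepB",to((.5025,-.2235,.2)))
E
```

```text
[0.50152072 0.13728586 0.22194704] [[ 0.003 -0.129 -0.992]
 [ 0.001 -0.992  0.129]
 [-1.    -0.001 -0.003]] 0.0741359058291028
[321.4980302  218.08470125] 3046 ((0.4993395209312439, 0.13826532661914825), 0.031175315380096436)
[373.02890173 352.21965318] 173 ((0.3500535190105438, 0.10400345921516418), 0.012738884426653385)
to deepB [ 0.0203  0.3575 -0.048 ]
```

View pics/w3.png

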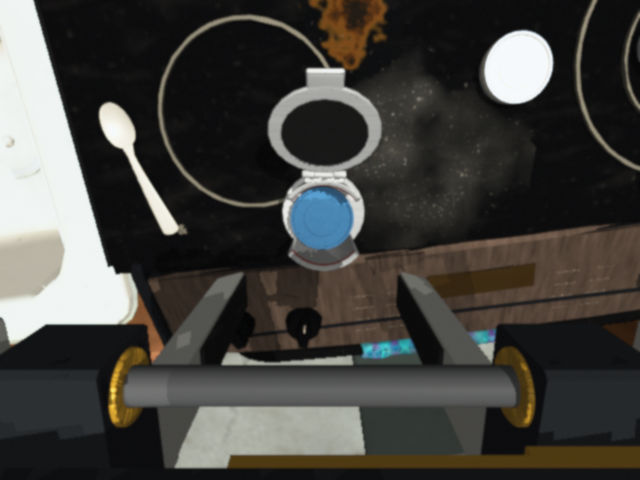

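The first tin lies flat inside, at (321,218) against the sleeve's centre near column 324, so it sits about 2 mm towards +y. Next is the second deep tin.

Emit:
step_arm --motion '[[[0,0.051,-0.0068,0,0,0],[0,0.051,-0.0068,0,0,0],[0,0.051,-0.0068,0,0,0],[0,0.051,-0.0068,0,0,0],[0,0.051,-0.0068,0,0,0],[0,0.051,-0.0068,0,0,0],[0,0.051,-0.0068,0,0,0],[0,0,0,0,0,0],[0,0,0,0,0,0]]]' --fingers 0.094

```text
time_s: 8.57
ee_pos: [0.5019, -0.2224, 0.2193]
eef_rot: [-0.418, 1.568, 2.594]
force: [-0.3, 0.3, 1.0]
grip_width: 0.0939
```

```bash
python3 - <<'E'
from h import *
p,M,o=tcp();print(p,M.round(3),o["grip_width"])
c=grab("wrist")
for ce,st,ct in blobs(c,"blue"):
    P=np.array([onz(c,*q[0],.024)[:2] for q in ct.astype(float)]);print(ce,st[4],cv2.minEnclosingCircle(P.astype(np.float32)))
print("to deepB",to((.5025,-.2235,.0045)))
E
```

```text
[ 0.50191553 -0.22236725  0.21932421] [[-0.002 -0.129 -0.992]
 [ 0.001 -0.992  0.129]
 [-1.    -0.001  0.002]] 0.09394391887278111
[323.57504632 213.72390364] 3238 ((0.5018879175186157, -0.2231685370206833), 0.03205910325050354)
to deepB [ 0.2153  0.0016 -0.0009]
```

Emit:
step_arm --motion '[[[0.05,0.0008,-0.0003,0,0,0],[0.05,0,0,0,0,0],[0.05,0,0,0,0,0],[0.045,0,0,0,0,0],[0.02,0,0,0,0,0],[0,0,0,0,0,0]]]'

```text
time_s: 9.38
ee_pos: [0.5019, -0.2223, 0.0045]
eef_rot: [-0.38, 1.568, 2.634]
force: [0.3, 0.0, 0.3]
grip_width: 0.0938
```

Emit:
step_arm --motion '[[[0,0,0,0,0,0],[0,0,0,0,0,0],[0,0,0,0,0,0],[0,0,0,0,0,0]]]' --fingers 0.055 --squeeze 20

```text
time_s: 9.88
ee_pos: [0.5027, -0.2239, 0.0062]
eef_rot: [2.818, 1.57, -0.453]
force: [-1.4, 1.3, 4.8]
grip_width: 0.0616
```

Emit:
step_arm --motion '[[[-0.02,0,0,0,0,0],[-0.05,0,0,0,0,0],[-0.05,-0.03,0.004,0,0,0],[-0.05,-0.05,0.0068,0,0,0],[0,-0.05,0.0068,0,0,0],[0,-0.05,0.0068,0,0,0],[0,-0.05,0.0068,0,0,0],[0,-0.05,0.0068,0,0,0],[0,-0.05,0.0068,0,0,0],[0,-0.026,0.0036,0,0,0],[0,0,0,0,0,0],[0,0,0,0,0,0]]]'

```text
time_s: 11.38
ee_pos: [0.5003, 0.1287, 0.1696]
eef_rot: [0.698, 1.57, -2.573]
force: [0.5, -0.3, -1.8]
grip_width: 0.0616
```

```bash
python3 - <<'E'
from h import *
p,M,o=tcp();print(p,M.round(3),o["grip_width"])
print("to car",to((.5012,.136,.04)))
E
```

```text
[0.50031898 0.12874128 0.16960301] [[-0.    -0.129 -0.992]
 [-0.    -0.992  0.129]
 [-1.     0.     0.   ]] 0.061584905616656346
to car [ 0.1296 -0.0073  0.    ]
```

Emit:
step_arm --motion '[[[0.04,-0.0073,0,0,0,0],[0.04,0,0,0,0,0],[0,0,0,0,0,0],[0.02,0,0,0,0,0],[0.02,0,0,0,0,0],[0.01,0,0,0,0,0],[0,0,0,0,0,0]]]'

```text
time_s: 12.25
ee_pos: [0.5017, 0.1364, 0.0404]
eef_rot: [-2.887, 1.57, 0.125]
force: [0.6, 0.5, -1.8]
grip_width: 0.0614
```

Emit:
step_arm --motion '[[[0.003,0,0,0,0,0],[0,0,0,0,0,0]]]'

```text
time_s: 12.5
ee_pos: [0.5015, 0.1366, 0.0372]
eef_rot: [-2.792, 1.57, 0.221]
force: [0.8, 0.1, -1.4]
grip_width: 0.0618
```

Emit:
step_arm --motion '[[[0.0015,0,0,0,0,0],[0,0,0,0,0,0]]]'

```text
time_s: 12.75
ee_pos: [0.5017, 0.1367, 0.0362]
eef_rot: [-2.96, 1.57, 0.053]
force: [-4.4, -1.1, 8.7]
grip_width: 0.062
```

Emit:
step_arm --motion '[[[0.001,0,0,0,0,0],[0,0,0,0,0,0]]]'

```text
time_s: 13.0
ee_pos: [0.5018, 0.1367, 0.0361]
eef_rot: [-2.963, 1.569, 0.05]
force: [-7.8, -3.0, 21.1]
grip_width: 0.0616
```

Contact came at TCP z 0.036, about the height expected on top of the first tin. I'll ease off and release.

Emit:
step_arm --motion '[[[-0.0013,0,0,0,0,0],[0,0,0,0,0,0]]]'

```text
time_s: 13.25
ee_pos: [0.5016, 0.1367, 0.0361]
eef_rot: [-2.831, 1.57, 0.181]
force: [-2.7, -1.1, 7.3]
grip_width: 0.0613
```

Emit:
step_arm --motion '[[[0,0,0,0,0,0],[0,0,0,0,0,0]]]' --fingers 0.074

```text
time_s: 13.5
ee_pos: [0.5013, 0.1366, 0.0354]
eef_rot: [-0.63, 1.571, 2.383]
force: [0.7, 0.1, -0.7]
grip_width: 0.0736
```

Emit:
step_arm --motion '[[[-0.02,0,0,0,0,0],[-0.05,0,0,0,0,0],[-0.06,0,0,0,0,0],[-0.055,0,0,0,0,0],[0,0,0,0,0,0],[0,0,0,0,0,0]]]'

```text
time_s: 14.25
ee_pos: [0.501, 0.1366, 0.2196]
eef_rot: [0.308, 1.57, -2.963]
force: [0.3, -0.9, -0.6]
grip_width: 0.0737
```

```bash
python3 - <<'E'
from h import *
p,M,o=tcp();print(p,M.round(3),o["grip_width"])
c=grab("wrist");cv2.imwrite("pics/w4.png",c["pixels"][:,:,::-1])
for ce,st,ct in blobs(c,"blue"):
    P=np.array([onz(c,*q[0],.054)[:2] for q in ct.astype(float)]);print(ce,st[4],cv2.minEnclosingCircle(P.astype(np.float32)))
print("to sh1",to((.6145,-.0605,.2)))
E
```

```text
[0.5010013  0.13656645 0.21958289] [[-0.001 -0.129 -0.992]
 [-0.    -0.992  0.129]
 [-1.     0.     0.001]] 0.07371934798749895
[320.8125177  220.13282356] 3531 ((0.501017153263092, 0.13794569671154022), 0.03132183477282524)
[372.54748603 351.82681564] 179 ((0.36451008915901184, 0.10554492473602295), 0.011613154783844948)
to sh1 [ 0.0189  0.1807 -0.1382]
```

View pics/w4.png

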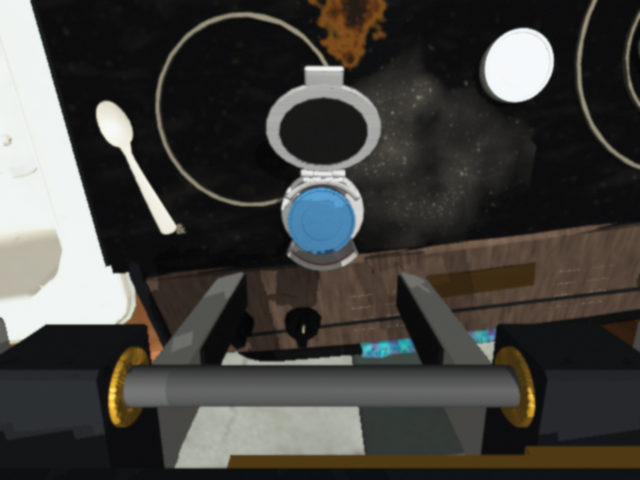

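The second tin sits flat on the first: its 31 mm radius at z = 0.054 fits. Next is the nearer shallow tin.

Emit:
step_arm --motion '[[[0,0.0361,-0.0276,0,0,0],[0,0.0361,-0.0276,0,0,0],[0,0.0361,-0.0276,0,0,0],[0,0.0361,-0.0276,0,0,0],[0,0.0361,-0.0276,0,0,0],[0,0,0,0,0,0],[0,0,0,0,0,0]]]' --fingers 0.094

```text
time_s: 15.18
ee_pos: [0.6144, -0.0597, 0.2191]
eef_rot: [-0.096, 1.568, 2.916]
force: [-0.1, 0.6, 0.3]
grip_width: 0.0937
```

```bash
python3 - <<'E'
from h import *
p,M,o=tcp();print(p,M.round(3),o["grip_width"])
c=grab("wrist")
for ce,st,ct in blobs(c,"white"):
    P=np.array([onz(c,*q[0],.016)[:2] for q in ct.astype(float)]);
    cc,r=cv2.minEnclosingCircle(P.astype(np.float32))
    if .025<r<.04: print(ce,st[4],cc,r)
print("to sh1",to((.6145,-.0605,.002)))
E
```

```text
[ 0.61441315 -0.05971309  0.21913408] [[-0.002 -0.129 -0.992]
 [ 0.001 -0.992  0.129]
 [-1.    -0.     0.002]] 0.0937309149906041
[471.3868186  188.41884817] 3247 (0.6191420555114746, -0.20831416547298431) 0.031842492520809174
[322.19623132 212.65789474] 3078 (0.6140557527542114, -0.05948692187666893) 0.03165765106678009
to sh1 [ 0.2177  0.0012 -0.0005]
```

Emit:
step_arm --motion '[[[0.05,0.0004,0,0,0,0],[0.05,0,0,0,0,0],[0.05,0,0,0,0,0],[0.045,0,0,0,0,0],[0.021,0,0,0,0,0],[0,0,0,0,0,0]]]'

```text
time_s: 15.98
ee_pos: [0.6145, -0.0599, 0.0041]
eef_rot: [-0.057, 1.569, 2.956]
force: [0.4, 0.7, 0.8]
grip_width: 0.0935
```

Emit:
step_arm --motion '[[[0,0,0,0,0,0],[0,0,0,0,0,0],[0,0,0,0,0,0],[0,0,0,0,0,0]]]' --fingers 0.055 --squeeze 20

```text
time_s: 16.48
ee_pos: [0.6151, -0.0606, 0.0051]
eef_rot: [3.123, 1.57, -0.148]
force: [-1.4, -0.4, 4.1]
grip_width: 0.0616
```

Emit:
step_arm --motion '[[[-0.02,0,0,0,0,0],[-0.05,0,0,0,0,0],[-0.06,0,0,0,0,0],[-0.06,0,0,0,0,0],[-0.01,-0.0361,0.0276,0,0,0],[0,-0.0361,0.0276,0,0,0],[0,-0.0361,0.0276,0,0,0],[0,-0.0361,0.0276,0,0,0],[0,-0.0361,0.0276,0,0,0],[0,0,0,0,0,0],[0,0,0,0,0,0]]]'

```text
time_s: 17.85
ee_pos: [0.5015, 0.136, 0.2054]
eef_rot: [-2.98, 1.57, 0.033]
force: [-0.4, 0.2, 0.5]
grip_width: 0.0617
```

```bash
python3 - <<'E'
from h import *
p,M,o=tcp();print(p,M.round(3),o["grip_width"])
print("to car",to((.5012,.136,.07)))
E
```

```text
[0.50152246 0.13595068 0.20541633] [[ 0.001 -0.129 -0.992]
 [ 0.    -0.992  0.129]
 [-1.    -0.    -0.001]] 0.06173836556941815
to car [0.1354 0.     0.0005]
```

Emit:
step_arm --motion '[[[0.05,0,0,0,0,0],[0.04,0,0,0,0,0],[0.02,0,0,0,0,0],[0,0,0,0,0,0],[0.015,0,0,0,0,0],[0.015,0,0,0,0,0],[0,0,0,0,0,0]]]'

```text
time_s: 18.73
ee_pos: [0.5007, 0.136, 0.0634]
eef_rot: [0.307, 1.569, -2.964]
force: [0.1, -1.2, -0.2]
grip_width: 0.0615
```

Emit:
step_arm --motion '[[[0.004,0,0,0,0,0],[0,0,0,0,0,0]]]'

```text
time_s: 18.98
ee_pos: [0.5013, 0.1363, 0.0606]
eef_rot: [-2.807, 1.571, 0.206]
force: [0.2, -0.9, -0.5]
grip_width: 0.0615
```

Emit:
step_arm --motion '[[[0.001,0,0,0,0,0],[0,0,0,0,0,0]]]'

```text
time_s: 19.23
ee_pos: [0.5013, 0.1362, 0.0597]
eef_rot: [-2.857, 1.571, 0.155]
force: [-0.4, 0.4, -0.7]
grip_width: 0.0616
```

Emit:
step_arm --motion '[[[0.001,0,0,0,0,0],[0,0,0,0,0,0]]]'

```text
time_s: 19.48
ee_pos: [0.5015, 0.1363, 0.0591]
eef_rot: [-2.851, 1.57, 0.161]
force: [-2.7, -0.6, 6.5]
grip_width: 0.0612
```

Emit:
step_arm --motion '[[[0,0,0,0,0,0],[0,0,0,0,0,0]]]' --fingers 0.074

```text
time_s: 19.73
ee_pos: [0.5013, 0.1362, 0.0585]
eef_rot: [-2.623, 1.571, 0.389]
force: [0.5, -0.0, 0.4]
grip_width: 0.0734
```

Emit:
step_arm --motion '[[[-0.02,0,0,0,0,0],[-0.05,0,0,0,0,0],[-0.06,0,0,0,0,0],[-0.03,0,0,0,0,0],[0,0,0,0,0,0],[0,0,0,0,0,0]]]'

```text
time_s: 20.48
ee_pos: [0.5009, 0.1362, 0.2173]
eef_rot: [0.317, 1.569, -2.954]
force: [0.5, 1.3, -0.4]
grip_width: 0.0742
```

```bash
python3 - <<'E'
from h import *
p,M,o=tcp();print(p,M.round(3),o["grip_width"],o["qpos"].round(2))
c=grab("wrist");cv2.imwrite("pics/w5.png",c["pixels"][:,:,::-1])
s=grab("side");q=s["pixels"]; cv2.imwrite("pics/side5.png",cv2.resize(q[165:285,260:420,::-1],None,fx=5,fy=5,interpolation=cv2.INTER_CUBIC))
E
```

```text
[0.50086974 0.1361563  0.21732691] [[-0.002 -0.129 -0.992]
 [-0.    -0.992  0.129]
 [-1.     0.001  0.002]] 0.07421203444734982 [0.19 0.22 1.59 0.   1.33 1.89]
```

View pics/w5.png

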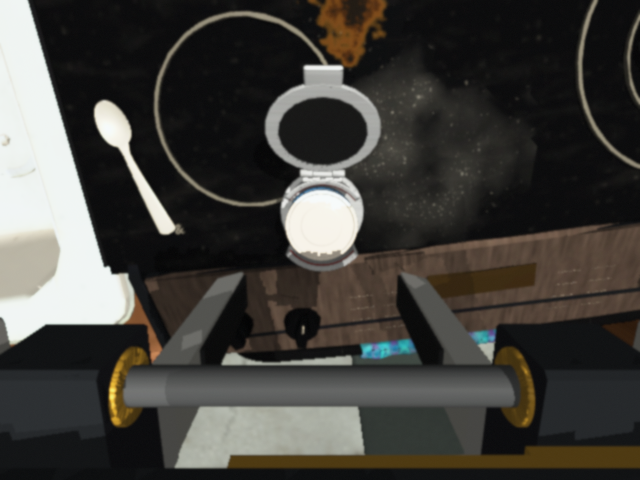

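View pics/side5.png

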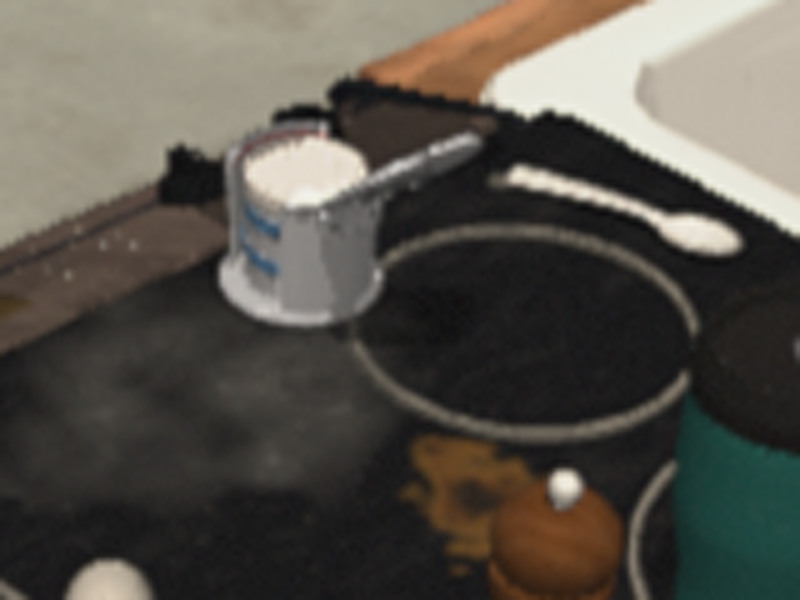

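The stack sits level and just under the rim, with the red line showing around it. Before going behind the lid I'll check clearance to the flask.

```bash
python3 - <<'E'
from h import *
c=grab("top");s=grab("side")
print("flask lid top:",onz(c,262,148,.17),"side", onz(s,420,238,.17))
print("tip target",to((.5457+.105*.9914,.130-.105*.1305,.105)))
E
```

```text
flask lid top: [0.82447512 0.09309163 0.17      ] side [0.83466592 0.07848012 0.17      ]
tip target [ 0.1122  0.0005 -0.1503]
```

Emit:
step_arm --motion '[[[0,0,-0.05,0,0,0],[0,0,-0.05,0,0,0],[0,0,-0.05,0,0,0],[0,0,0,0,0,0],[0,0,0,0,0,0]]]' --fingers 0

```text
time_s: 21.3
ee_pos: [0.6495, 0.117, 0.2178]
eef_rot: [0.179, 1.569, -3.092]
force: [-0.0, 0.5, 0.0]
grip_width: 0.0275
```

Emit:
step_arm --motion '[[[0.04,0,0,0,0,0],[0.04,0,0,0,0,0],[0.032,0,0,0,0,0],[0,0,0,0,0,0]]]'

```text
time_s: 21.8
ee_pos: [0.6483, 0.1171, 0.1052]
eef_rot: [0.242, 1.567, -3.028]
force: [0.4, -0.2, -0.3]
grip_width: 0.0001
```

Emit:
step_arm --motion '[[[-0.004,0,0.01,0,0,0],[-0.005,0,0.01,0,0,0],[-0.003,0,0.01,0,0,0],[-0.003,0,0.01,0,0,0]]]'

```text
time_s: 22.3
ee_pos: [0.6101, 0.1222, 0.1228]
eef_rot: [-2.9, 1.569, 0.112]
force: [1.5, 0.5, 1.8]
grip_width: 0.0003
```

Emit:
step_arm --motion '[[[-0.003,0,0.012,0,0,0],[-0.004,0,0.012,0,0,0],[-0.005,0,0.012,0,0,0],[-0.004,0,0.012,0,0,0],[-0.003,0,0.009,0,0,0],[0,0,0,0,0,0]]]'

```text
time_s: 23.05
ee_pos: [0.5535, 0.1296, 0.1409]
eef_rot: [-2.681, 1.571, 0.332]
force: [1.2, 0.2, -0.4]
grip_width: 0.0007
```

```bash
python3 - <<'E'
from h import *
p,M,o=tcp();print(p,M.round(3),o["force"])
s=grab("side");q=s["pixels"]; cv2.imwrite("pics/side6.png",cv2.resize(q[125:285,260:460,::-1],None,fx=4,fy=4,interpolation=cv2.INTER_CUBIC))
E
```

```text
[0.5534651  0.12956309 0.14091265] [[ 0.    -0.129 -0.992]
 [ 0.    -0.992  0.129]
 [-1.    -0.    -0.   ]] [ 1.18095862  0.19917346 -0.36154085]
```

View pics/side6.png

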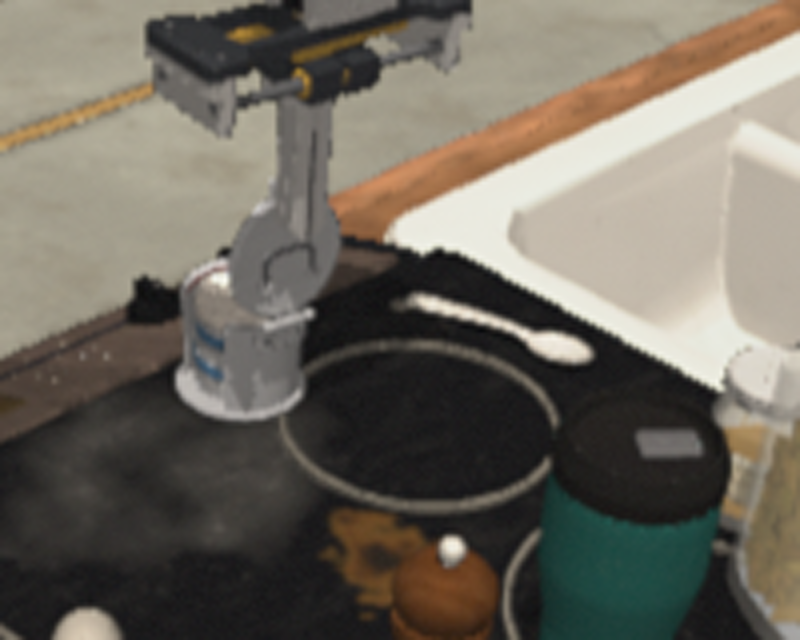

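The lid is upright with the closed fingers behind it (zoomed view, around (285,255)). I'll fold it over along an arc.

Emit:
step_arm --motion '[[[-0.006,0,0.01,0,0,0],[-0.003,0,0.01,0,0,0],[0.003,0,0.0095,0,0,0],[0.004,0,0.0095,0,0,0],[0.006,0,0.008,0,0,0],[0.007,0,0.008,0,0,0],[0.008,0,0.006,0,0,0],[0.008,0,0.006,0,0,0],[0.009,0,0.005,0,0,0],[0.009,0,0.004,0,0,0]]]'

```text
time_s: 24.35
ee_pos: [0.4782, 0.1392, 0.0949]
eef_rot: [0.078, 1.571, 3.09]
force: [-0.1, -0.4, -0.4]
grip_width: -0.0002
```

Emit:
step_arm --motion '[[[0.006,0,0.004,0,0,0],[0.005,0,0.002,0,0,0],[0.003,0,0,0,0,0],[0,0,0,0,0,0]]]'

```text
time_s: 24.85
ee_pos: [0.4726, 0.14, 0.0814]
eef_rot: [0.418, 1.571, -2.853]
force: [-0.9, -1.0, 0.4]
grip_width: 0.0004
```

```bash
python3 - <<'E'
from h import *
p,M,o=tcp();print(p,o["force"])
s=grab("side");q=s["pixels"]; cv2.imwrite("pics/side7.png",cv2.resize(q[125:285,260:460,::-1],None,fx=4,fy=4,interpolation=cv2.INTER_CUBIC))
E
```

```text
[0.47257434 0.13996747 0.08142848] [-0.85111944 -0.98393786  0.40117169]
```

View pics/side7.png

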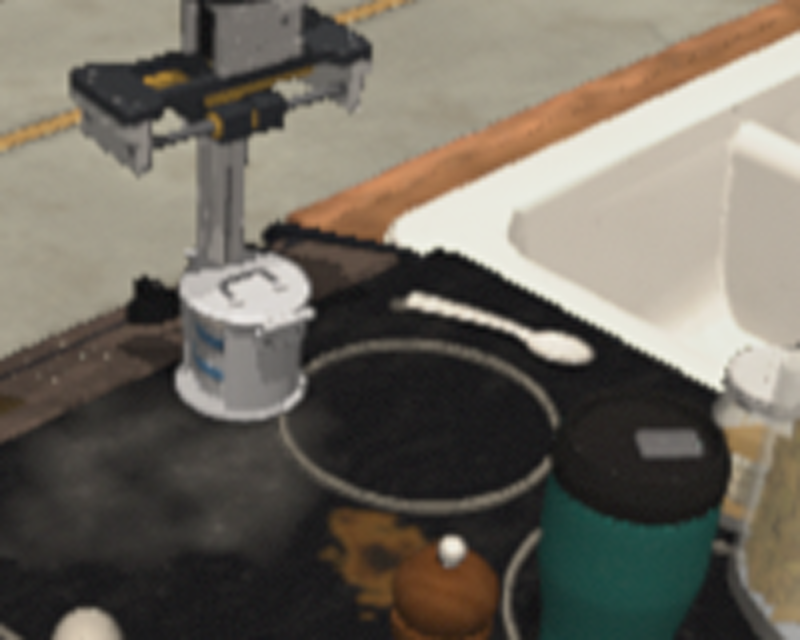

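The lid is nearly flat. I'll press down in small steps until the force shows it is seated.

Emit:
step_arm --motion '[[[0.001,0,0,0,0,0],[0,0,0,0,0,0]]]'

```text
time_s: 25.15
ee_pos: [0.4726, 0.14, 0.0806]
eef_rot: [-2.858, 1.571, 0.154]
force: [-0.7, 0.2, -0.2]
grip_width: 0.0003
```

Emit:
step_arm --motion '[[[0.001,0,0,0,0,0],[0,0,0,0,0,0]]]'

```text
time_s: 25.4
ee_pos: [0.4725, 0.14, 0.0795]
eef_rot: [0.003, 1.571, 3.016]
force: [-0.6, 0.6, 0.8]
grip_width: 0.0005
```

Emit:
step_arm --motion '[[[0.001,0,0,0,0,0],[0,0,0,0,0,0]]]'

```text
time_s: 25.65
ee_pos: [0.4726, 0.14, 0.0787]
eef_rot: [-2.847, 1.571, 0.165]
force: [-0.6, -0.2, 4.2]
grip_width: 0.0006
```

Emit:
step_arm --motion '[[[0.0008,0,0,0,0,0],[0,0,0,0,0,0]]]'

```text
time_s: 25.9
ee_pos: [0.4727, 0.14, 0.0785]
eef_rot: [-2.859, 1.57, 0.154]
force: [-4.1, -1.8, 12.2]
grip_width: 0.0001
```

The force rises sharply at z = 0.0785, which is the rim plus the 4.5 mm lid, so it is shut. I'll retreat and check.

Emit:
step_arm --motion '[[[-0.02,0,0,0,0,0],[-0.05,0,0,0,0,0],[-0.06,0,0,0,0,0],[-0.03,0,0,0,0,0],[0,0,0,0,0,0],[0,0,0,0,0,0]]]'

```text
time_s: 26.65
ee_pos: [0.4721, 0.1399, 0.2365]
eef_rot: [0.334, 1.569, -2.937]
force: [0.0, 0.2, 0.8]
grip_width: 0.0003
```

```bash
python3 - <<'E'
from h import *
p,M,o=tcp();print(p,o["force"],o["time_s"])
s=grab("side");q=s["pixels"]; cv2.imwrite("pics/side8.png",cv2.resize(q[165:285,260:420,::-1],None,fx=5,fy=5,interpolation=cv2.INTER_CUBIC))
c=grab("wrist");cv2.imwrite("pics/w8.png",c["pixels"][:,:,::-1])
for ce,st,ct in blobs(s,"white"):
    if 400<st[4]<700: print(ce, onz(s,*ce,.016))
E
```

```text
[0.47213752 0.13989206 0.23651531] [0.0270122  0.22651851 0.76728036] 26.65
[567.47512438 144.50995025] [0.72115475 1.08914172 0.016     ]
[610.63636364 172.64252696] [0.89834594 0.99147904 0.016     ]
[483.88958009 210.0622084 ] [0.75877247 0.49571504 0.016     ]
[280.40031646 320.65031646] [ 0.71558399 -0.16522972  0.016     ]
[232.68667917 304.2120075 ] [ 0.61825906 -0.21180782  0.016     ]
```

View pics/side8.png

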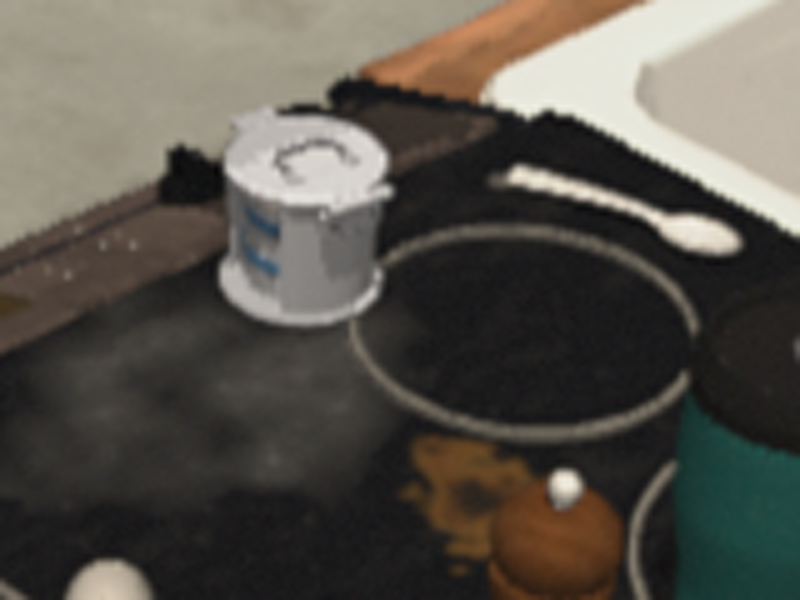

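View pics/w8.png

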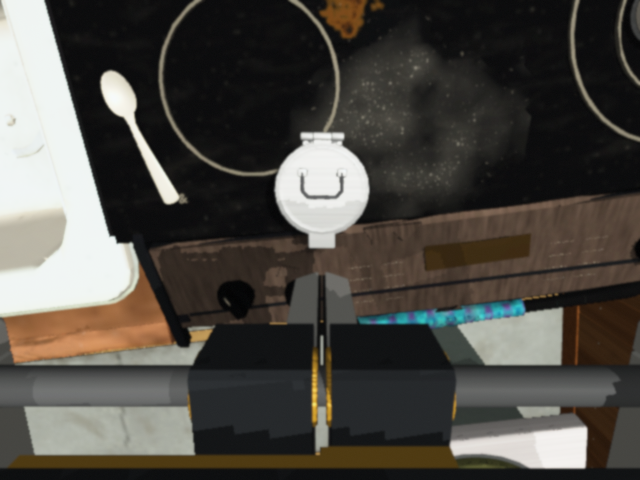

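The lid lies flat on the sleeve, at (322,190) in the wrist view. The other shallow tin and the bystanders haven't moved, and the gripper is clear.

```bash
python3 -c "
from station import ticket
print(ticket.hand_in())"
```

```text
the job is handed in; nothing more can be done
None
```

I set both deep tins and the nearer shallow tin in the carrier one at a time. I then folded the lid shut with the closed fingers and handed the job in at about 27 s; the hand-in gives no verdict.

- **Stack:** each tin met the one below at about the expected height (tool end at 36 mm for the second deep tin, 59 mm for the shallow one). The camera showed the stack level, just below the rim. The first two tins sat about 2 mm off the sleeve's axis, within the 8 mm allowed. I judged the third tin's centring and its top against the red line only by eye and contact height.
- **Lid:** the force rose sharply at 78.5 mm, which is the rim plus the lid's thickness, and the side and wrist views showed it lying flat.
- **Left in place:** the other shallow tin measured the same position before and after. The bystanders in view looked unmoved. I did not measure them.
- **Robot:** it touched nothing at the end, with the tool at 0.237 m.

No check failed. The three cameras differed by 1–2 mm on the tins, up to 3 mm on the shallow ones.

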